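# Seat and lock a centrifuge rotor on its drive spindle

## Robot

A 6-joint arm with a two-finger parallel gripper is mounted at the origin on a cart in front of the work surface, level with it; the furniture and walls round the work are solid. World frame = base frame: x ahead of the robot, y to its left, z up, the work surface at z = 0. Lengths are in m, angles in rad, forces in N, time in s.
With the tool pointing down it reaches from about 0.3 to 0.875 m from the base axis. Payload 6.4 kg.
Tool frame: the origin (TCP) lies on the mounting face of the last link; the fingertips stand 173 mm ahead of it and the grasp point (between the pads) lies 155 mm ahead of it; y points along the fingers, x is the direction in which the jaws open and shut, and the axes are right-handed (so a half turn about y gives the same grasp; the last joint's range is limited). The gripper opens to 85 mm and grips with 20 to 120 N. Pads are 22 mm wide; open, the fingers measure 114 mm over their backs; the gripper's body (76 mm by 85 mm) begins 54 mm behind the grasp point. The pads swing forward as they close: fully open they stand 13 mm farther back than shut.
Start: joints at [1.015, 0.181, 1.607, -0, 1.354, -0.206], TCP at [0.197, 0.54, 0.405] pointing down, gripper open.
Joint ranges: [-2.99, 2.99], [-0.89, 2.07], [0.3, 2.58], [-1.14, 4.28], [0, 2.63], [-3.12, 3.12]. Speed limits (rad/s): [2.57, 2.57, 3.01, 3.14, 3.14, 3.14].

## Interface

Orientations are given as [roll, pitch, yaw] about the fixed x, y, z axes, in that order (R = Rz(yaw) Ry(pitch) Rx(roll)).
In Python, from cell import env gives the robot as it stands.
- The arm moves only by the tool jog_arm, never from a script. Its argument "motion" is a list of rows, each an object of numbers: "grip": the opening, from -1 (shut) to 1 (fully open), so that 0 is half open; "tx", "ty", "tz": the shift along the world's x, y, z scaled (see below); "twist": the turn about the world's z scaled (see below). In form: [{"grip": .., "tx": .., "ty": .., "tz": .., "twist": ..}, ...]. A call has 1 to 20 rows; each row shifts and turns the commanded pose from where the row before left it; what a row does not reach is not made up. The controller multiplies each number of a shift by 20 cm and each number of a turn by 8 degrees. A row lasts 1/8 s, in which the tool goes at most 62.5 mm and 10.7 degrees, less where a joint would pass 70% of its speed; a pose out of reach is approached as far as the arm can. A call with a number of a shift or a turn outside -1 to 1 is refused whole. A call with a gripper value outside its range is refused whole. The fingers move at their own pace and stop on an object; the grip force is fixed at half the most. Time passes only in rows, so rows that do not move let the fingers close. It gives the time, the measured TCP pose, the force and the opening at its end, in the units of the state.
- env.observe(): the state, without advancing time (a new reading comes with each control period).
- env.read_camera(name): name is "side" or "top" or "wrist"; returns (picture, depth): 400x640x3 uint8, red, green, blue; 400x640 float32, m along the optical axis (not along the pixel's ray), 0 where there is no reading.
- env.camera_model(name): a dict with "K" (3x3 intrinsics, pixels), "position" and "attitude" of the camera in the world; the wrist camera has in their place "hand_eye" (4x4, takes a point from camera to tool coordinates, whose origin is the TCP and whose axes are the tool frame's). Camera axes: x right, y up, looking along -z (the intrinsics and any distortion apply to the point x, -y, -z); pixel columns grow to the right and rows downward; lengths in m; the calibration is good to about 2 mm. A picture is of the moment at which its call begins: read the wrist's pose just before it. camera_model takes no time and is no camera call.
- env.close_job(): hands the job in, once; it reports no verdict.
Trained networks look in the newest picture that a camera, given by its name, has taken for a name from the list of things; names that differ only in an ending like _2 or _b are one class to them, and where a whole thing is asked for, a point or a joint stands for the part that bears it (a point fixed in the world has none). Each returns a list of dicts, best first, with "conf" (0 to 1); they miss things now and then, are a little off and sometimes report something else, mostly with a low value. They report only what shows in the picture. A call takes as long as a camera call.
- env.masks_of(name, camera): "region" (400x640 bool, what is visible of it) and "pixel" ([row, column] in pixels, amid what is visible of it).
- env.landmark_of(name, camera): "pixel" ([row, column] in pixels: a listed point, or the origin of a listed thing).
The state is a dict: "t": time; "joint_positions": joint angles; "qvel": joint speeds; "joint_efforts": joint torques, N m; "ee_pos": TCP position; "orientation": TCP orientation; "ft_force": force on the tool from outside, world axes, zero at the start; "torque": the same for the moment, N m; "grip_width": finger opening in m.
Only numpy, scipy, OpenCV 4.12 (cv2) and the standard library are available. Lean on these libraries where they do the work, as an engineer would, in place of code of your own. Each camera call takes 0.05 s, during which the arm holds its last target.

## Task

The centrifuge rotor has been put back on its spindle after cleaning, but it is riding high because its drive lugs are not in the keyway. Turn the rotor by its hub until it drops fully home, then push the locking slide on top of the hub all the way in under the head of the spindle, so that the rotor cannot lift off. Leave the lid and the tube rack where they stand.

Things in the scene. Friction and masses are not known exactly. Their poses are not given: they have to be found in the camera images.
- rotor: Loose rotor, 0.3 kg: grey wheel 135 mm across of ten tilted tube sleeves on a web round a bare-metal hub. Origin: centre of the hub's underside, z up. Two 6 mm wide lugs stick inward in the bore at +x and -x. It turns and lifts freely on the spindle. At the start its lugs rest on the spindle's journal, 7 mm above home; home, this origin is 50 mm below the spindle's top.
- rotor_hub (a point): Centre of the rotor's hub, 24 mm above rotor, same axes. The hub is a cylinder 44 mm across; its top is 12 mm above this point, its side free down to 13 mm below it (tube mouths, 40 mm off the axis and beyond, are at least 12 mm below it). Grip it across the rotor's y: the locking slide runs along x on top, its tab at +x. Home, this point is 26 mm below the spindle's top; riding high, 19 mm.
- spindle_top (a point): Top centre of the fixed upright steel spindle, seen in the hub's hole. Head 14 mm across, 6.5 mm high, over a 9 mm neck 7.5 mm high. Hidden below, a 9 mm wide keyway runs right across it along this frame's x; the groove across the head's top lies in line with it. The rotor drops when its x axis (its slide) is within about 0.12 rad of this x, same or opposite way.
- lock_tab (a point): Centre of the black upright thumb tab at the outer end of the locking slide: 8 mm thick along the travel, 20 mm wide across it (rotor y), 20 mm high, free on all four sides. 25.8 mm above the centre of the hub; on the rotor's +x side, 43 mm from the axis with the slide fully out, 28 mm fully in. Same axes as the rotor.
- lock_slide (a joint): Travel of the locking slide, a 4 mm steel fork plate in guides on the hub's top: 0 m fully out, 0.015 m fully in at its stop, the fork then round the spindle's neck under its head. It moves along the rotor's -x, towards the axis, against about 1.5 N of friction and stays where it is left. While the rotor rides high the fork strikes the head after 4 mm.
- centrifuge: White round bench centrifuge, 190 mm across, fixed; origin on the bench under the centre of its bowl. The open bowl is 142 mm across inside, its rim 81 mm above the bench. A control pod reaches 125 mm from the centre on the -x side.
- lid_centre (a point): Bystander: the centrifuge's clear dome lid, 162 mm across, 60 mm high with its grey knob, loose on the bench; this point is on its axis, 30 mm above the bench.
- rack_centre (a point): Bystander: loose blue tube rack, 76 x 156 x 66 mm, long along its y; this point is its centre, 33 mm above the bench.

How it is judged:
On the way, in this order (a step that is already met when the one before it is completed fails the run):
1. the rotor has dropped home: hub at most 2 mm above its home height, lugs in the keyway (z of rotor_hub in the frame of spindle_top below -0.024 m and angle between the x axis of rotor_hub and the x axis of spindle_top, either way round below 0.25 rad and horizontal distance between rotor_hub and spindle_top below 0.004 m), for 0.2 s.
2. the locking slide is all the way in under the spindle's head (within 2.5 mm of its stop) (value of joint lock_slide above 0.0125 m), for 0.2 s.
At the end, for the whole second after the job is handed in: The rotor sits home on the spindle (hub at most 2 mm above its home height, within 4 mm of the axis, upright within 0.06 rad, lugs in the keyway within 0.25 rad), the locking slide is in to within 2.5 mm of its stop, and the rotor is at rest (all of step 1 and angle between rotor_hub's own z axis and vertical below 0.06 rad and value of joint lock_slide above 0.0125 m and linear speed of rotor below 0.02 m/s); the robot touches nothing.
It fails at once if the lid was pushed more than 30 mm (distance of lid_centre from where it was at the start of the episode above 0.03 m).
It fails at once if the tube rack was pushed more than 30 mm (distance of rack_centre from where it was at the start of the episode above 0.03 m).
It also fails if it takes over 45 s, if anything falls off the work surface, if the arm or the gripper's body presses on something with over 40 N, if the wrist force passes 120 N, or if a joint passes its speed limit or range.

## Working session

There is one attempt and no reset: what is moved stays moved. The work goes in short steps, Python scripts to look and compute and a tool call to move; the robot and the scene stay as the last step left them, time stands still between calls to the robot, and variables do not carry over. Pictures are saved under pics/ and viewed, and the job is handed in when it is done.

Besides the shell and the picture viewer there is one more tool, called after "Request:" as name([rows], argument=value, ...), one row to a line, values as JSON. jog_arm: Moves the arm, as the interface text tells. Shifts and turns lie within -1 to 1; 1 stands for 20 cm of shift or 8 degrees of turn. Its arguments: {"type":"object","properties":{"motion":{"type":"array"}},"required":["motion"]}

```bash
ls; mkdir -p pics; cat > h.py <<'E'
import numpy as np, cv2
from cell import env
from scipy.spatial.transform import Rotation as R
def cam(name,st=None):
    m=env.camera_model(name);K=np.array(m["K"])
    if "hand_eye" in m:
        st=st or env.observe()
        T=np.eye(4);T[:3,:3]=R.from_euler('xyz',st["orientation"]).as_matrix();T[:3,3]=st["ee_pos"]
        T=T@np.array(m["hand_eye"])
        return K,T,m
    T=np.eye(4);a=np.array(m["attitude"])
    T[:3,:3]=a if a.shape==(3,3) else R.from_euler('xyz',a).as_matrix()
    T[:3,3]=m["position"];return K,T,m
def ray(K,T,rc):
    r,c=rc;d=np.array([(c-K[0,2])/K[0,0],-(r-K[1,2])/K[1,1],-1.]);return T[:3,3],T[:3,:3]@d
def atz(K,T,rc,z):
    o,d=ray(K,T,rc);return o+d*(z-o[2])/d[2]
def proj(K,T,p):
    q=T[:3,:3].T@(np.array(p)-T[:3,3]);return (K[1,2]-K[1,1]*q[1]/-q[2]*1, K[0,2]+K[0,0]*q[0]/-q[2])
def save(n,img): cv2.imwrite("pics/"+n,img[:,:,::-1])
E
python3 - <<'E'
from h import *
st=env.observe();print(st)
for n in ["side","top","wrist"]:
    m=env.camera_model(n);print(n,m)
    p,d=env.read_camera(n);save(n+"0.png",p);np.save(n+"0.npy",d)
E
```

```text
pics
{'t': 0.0, 'joint_positions': array([ 1.01469866e+00,  1.81577102e-01,  1.60800167e+00,  4.18153094e-06,
        1.35383333e+00, -2.06285634e-01]), 'qvel': array([ 8.64556356e-04,  1.94584976e-04,  1.89119503e-04, -5.87013070e-04,
        1.16125526e-03, -5.16646809e-05]), 'joint_efforts': array([ 6.36841451e-04, -4.44876587e+01, -3.51335263e+01, -3.31929205e-04,
        9.04248096e-03,  1.69521502e-05]), 'ee_pos': array([0.19690305, 0.53996516, 0.40376668]), 'orientation': array([-1.57041966,  0.00178003,  1.22098372]), 'ft_force': array([ 0.00680071, -0.01377041,  0.09758151]), 'torque': array([ 0.02685922, -0.02373963, -0.01841089]), 'grip_width': 0.08554338731480812}
side {'K': array([[459.39077265,   0.        , 320.36490991],
       [  0.        , 459.39077265, 192.389293  ],
       [  0.        ,   0.        ,   1.        ]]), 'position': array([-0.10987277, -0.54286874,  0.74305359]), 'attitude': array([ 0.91117221, -0.01894739, -0.84833548])}
top {'K': array([[374.50675784,   0.        , 317.30952549],
       [  0.        , 374.50675784, 200.31392388],
       [  0.        ,   0.        ,   1.        ]]), 'position': array([ 0.45914831, -0.03577132,  0.96774439]), 'attitude': array([ 0.07495333,  0.02004775, -1.56067605])}
wrist {'K': array([[332.75664218,   0.        , 318.96338233],
       [  0.        , 332.75664218, 200.82660408],
       [  0.        ,   0.        ,   1.        ]]), 'hand_eye': array([[ 9.99999945e-01,  3.26047042e-04, -6.32260292e-05,
         8.89366420e-04],
       [-1.51477964e-04,  2.78335195e-01, -9.60483991e-01,
         3.17643176e-02],
       [-2.95564935e-04,  9.60483947e-01,  2.78335229e-01,
         7.06679483e-02],
       [ 0.00000000e+00,  0.00000000e+00,  0.00000000e+00,
         1.00000000e+00]])}
```

View pics/top0.png

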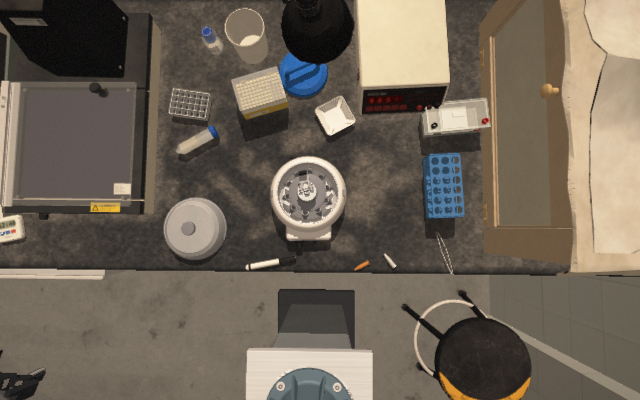

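View pics/side0.png

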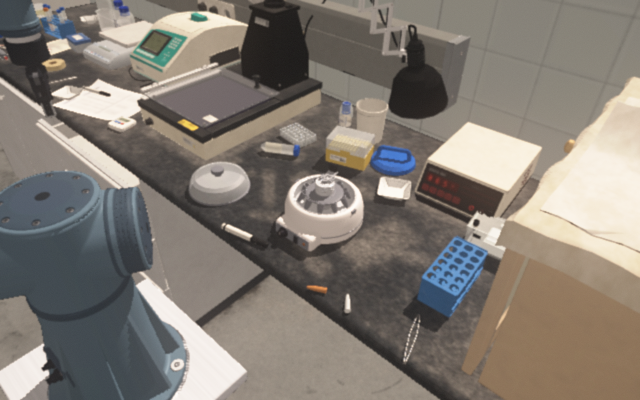

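View pics/wrist0.png

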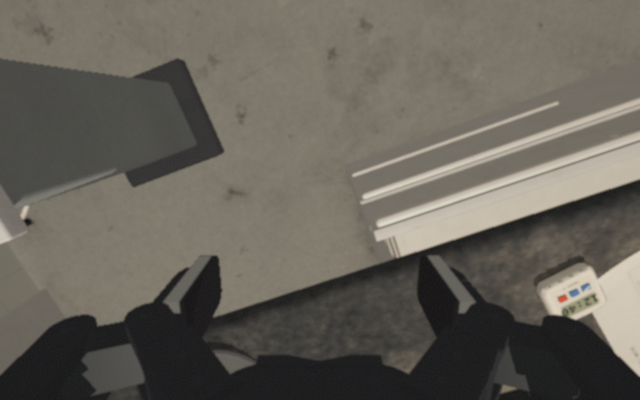

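```bash
python3 - <<'E'
from h import *
for n in ["top","side"]:
    K,T,m=cam(n)
    for k,z in [("rotor_hub",.1),("spindle_top",.12),("lock_tab",.125),("lid_centre",.03),("rack_centre",.033),("centrifuge",0)]:
        for r in env.landmark_of(k,n)[:2]:
            print(n,k,r["conf"],r["pixel"],atz(K,T,r["pixel"],z).round(4))
E
```

```text
top rotor_hub 0.95 [190.6, 305.1] [0.5466 0.011  0.1   ]
top rotor_hub 0.46 [182.1, 444.6] [ 0.569  -0.3122  0.1   ]
top spindle_top 0.45 [191.8, 307.9] [0.5419 0.0035 0.12  ]
top lock_tab 0.64 [170.3, 303.9] [0.5904 0.0129 0.125 ]
top lid_centre 0.8 [229.6, 195.0] [0.4529 0.2904 0.03  ]
top rack_centre 0.75 [187.0, 442.3] [ 0.5651 -0.3277  0.033 ]
side rotor_hub 0.64 [185.9, 321.5] [0.5406 0.0107 0.1   ]
side spindle_top 0.57 [181.4, 323.4] [0.5362 0.0016 0.12  ]
side lock_tab 0.66 [163.8, 330.7] [0.5962 0.031  0.125 ]
side lid_centre 0.79 [177.8, 219.1] [0.4553 0.2914 0.03  ]
side rack_centre 0.75 [273.7, 454.3] [ 0.5684 -0.3324  0.033 ]
side centrifuge 0.9 [217.8, 321.2] [0.5431 0.0112 0.    ]
```

```bash
python3 - <<'E'
from h import *
a=cv2.imread("pics/top0.png")[145:250,255:360];b=cv2.imread("pics/side0.png")[150:255,270:375]
cv2.imwrite("pics/z1.png",np.hstack([cv2.resize(x,None,fx=3.8,fy=3.8,interpolation=cv2.INTER_CUBIC) for x in(a,b)]))
d=np.load("top0.npy");K,T,m=cam("top")
def pt(r,c):
    o,dr=ray(K,T,(r,c));return o+dr*d[r,c]
for r in range(160,230,3): print(r,[tuple(pt(r,c).round(3)) for c in (300,304,308,312)])
E
```

```text
160 [(np.float64(0.622), np.float64(0.025), np.float64(0.079)), (np.float64(0.623), np.float64(0.016), np.float64(0.079)), (np.float64(0.622), np.float64(0.006), np.float64(0.081)), (np.float64(0.623), np.float64(-0.003), np.float64(0.076))]
163 [(np.float64(0.615), np.float64(0.025), np.float64(0.082)), (np.float64(0.615), np.float64(0.016), np.float64(0.08)), (np.float64(0.616), np.float64(0.006), np.float64(0.077)), (np.float64(0.615), np.float64(-0.004), np.float64(0.084))]
166 [(np.float64(0.612), np.float64(0.027), np.float64(0.057)), (np.float64(0.613), np.float64(0.017), np.float64(0.05)), (np.float64(0.612), np.float64(0.007), np.float64(0.057)), (np.float64(0.613), np.float64(-0.003), np.float64(0.052))]
169 [(np.float64(0.605), np.float64(0.027), np.float64(0.05)), (np.float64(0.606), np.float64(0.017), np.float64(0.047)), (np.float64(0.6), np.float64(0.005), np.float64(0.086)), (np.float64(0.6), np.float64(-0.004), np.float64(0.083))]
172 [(np.float64(0.584), np.float64(0.021), np.float64(0.14)), (np.float64(0.584), np.float64(0.012), np.float64(0.142)), (np.float64(0.594
[... 3979 characters left out ...]
, np.float64(0.023), np.float64(0.077)), (np.float64(0.472), np.float64(0.014), np.float64(0.077)), (np.float64(0.472), np.float64(0.004), np.float64(0.08)), (np.float64(0.472), np.float64(-0.005), np.float64(0.083))]
226 [(np.float64(0.464), np.float64(0.023), np.float64(0.079)), (np.float64(0.464), np.float64(0.014), np.float64(0.079)), (np.float64(0.464), np.float64(0.004), np.float64(0.08)), (np.float64(0.465), np.float64(-0.005), np.float64(0.079))]
229 [(np.float64(0.457), np.float64(0.024), np.float64(0.067)), (np.float64(0.457), np.float64(0.014), np.float64(0.075)), (np.float64(0.457), np.float64(0.004), np.float64(0.074)), (np.float64(0.458), np.float64(-0.005), np.float64(0.074))]
```

View pics/z1.png

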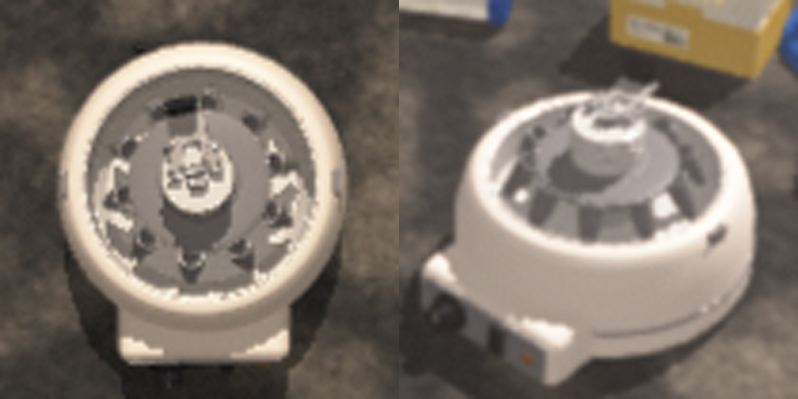

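Request:
jog_arm([
  {"grip": 1, "tx": 0.145, "ty": -0.222, "tz": 0, "twist": 0.2},
  {"grip": 1, "tx": 0.145, "ty": -0.222, "tz": 0, "twist": 0.2},
  {"grip": 1, "tx": 0.145, "ty": -0.222, "tz": 0, "twist": 0.2},
  {"grip": 1, "tx": 0.145, "ty": -0.222, "tz": 0, "twist": 0.2},
  {"grip": 1, "tx": 0.145, "ty": -0.222, "tz": 0, "twist": 0.2},
  {"grip": 1, "tx": 0.145, "ty": -0.222, "tz": 0, "twist": 0.2},
  {"grip": 1, "tx": 0.145, "ty": -0.222, "tz": 0, "twist": 0.2},
  {"grip": 1, "tx": 0.145, "ty": -0.222, "tz": 0, "twist": 0.2},
  {"grip": 1, "tx": 0.145, "ty": -0.222, "tz": 0, "twist": 0.2},
  {"grip": 1, "tx": 0.145, "ty": -0.222, "tz": 0, "twist": 0.2},
  {"grip": 1, "tx": 0.145, "ty": -0.222, "tz": 0, "twist": 0.2},
  {"grip": 1, "tx": 0.145, "ty": -0.222, "tz": 0, "twist": 0.2},
  {"grip": 1, "tx": 0, "ty": 0, "tz": 0, "twist": 0},
])

```text
t: 2.38
ee_pos: [0.5464, 0.0043, 0.4046]
orientation: [-1.571, 0.001, 1.552]
ft_force: [0.3, -0.0, 0.5]
grip_width: 0.0854
```

```bash
cat > look.py <<'E'
from h import *
import sys
def look(tag,pts):
    st=env.observe();p,d=env.read_camera("wrist");save(tag+".png",p);np.save(tag+".npy",d)
    K,T,m=cam("wrist",st);np.savez(tag+".npz",K=K,T=T)
    print(st["t"],st["ee_pos"].round(4),st["orientation"].round(4),st["ft_force"].round(2),st["grip_width"])
    for k,z in pts:
        for r in env.landmark_of(k,"wrist")[:2]:
            print(k,r["conf"],r["pixel"],atz(K,T,r["pixel"],z).round(4))
    x=slice(60,400)
    return p,d,K,T
E
python3 - <<'E'
from look import *
p,d,K,T=look("w1",[("rotor_hub",.106),("spindle_top",.125),("lock_tab",.132)])
E
```

```text
2.375 [0.5464 0.0043 0.4046] [-1.5713e+00  7.0000e-04  1.5519e+00] [ 0.35 -0.05  0.5 ] 0.08543920411935899
rotor_hub 0.68 [188.3, 320.4] [0.5428 0.0062 0.106 ]
rotor_hub 0.34 [248.9, 329.4] [0.5973 0.0131 0.106 ]
spindle_top 0.7 [192.8, 322.7] [0.5416 0.008  0.125 ]
lock_tab 0.6 [245.3, 333.8] [0.5825 0.0159 0.132 ]
```

View pics/w1.png

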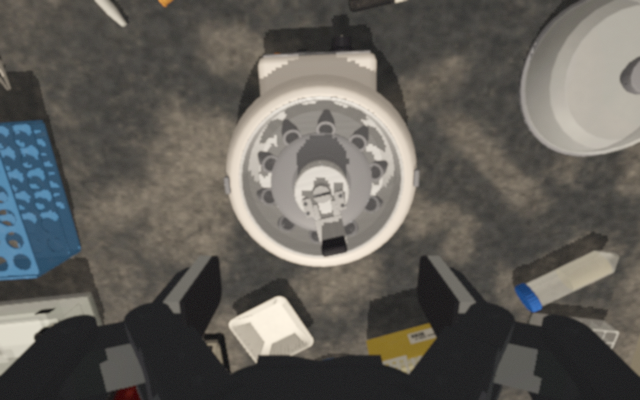

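```bash
python3 - <<'E'
import cv2
a=cv2.imread("pics/w1.png")[150:265,260:390]
cv2.imwrite("pics/w1z.png",cv2.resize(a,None,fx=5,fy=5,interpolation=cv2.INTER_CUBIC))
E
```

```text
(no output)
```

View pics/w1z.png

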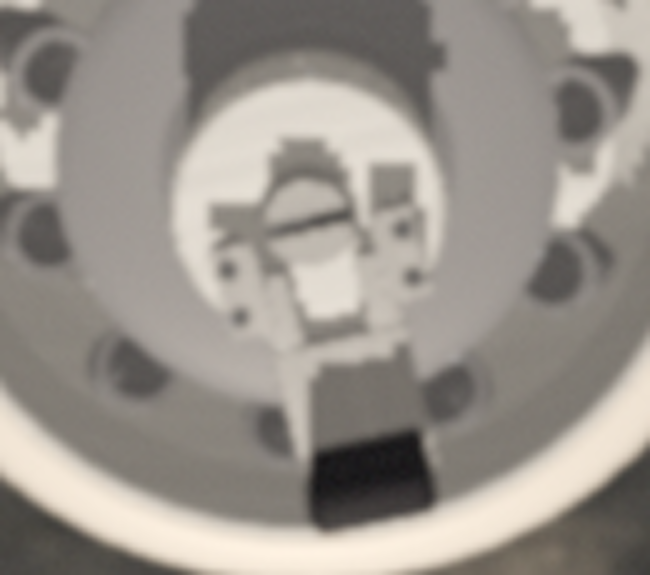

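```bash
cat > rect.py <<'E'
from look import *
def rect(tag,c,z,half=.055,s=6000,out=None):
    f=np.load(tag+".npz");K,T=f["K"],f["T"]
    n=int(2*half*s); cs=np.array([[0,0],[n,0],[n,n],[0,n]],float)
    # image right=+x world, up=+y
    src=[]
    for u,v in cs:
        r,cc=proj(K,T,[c[0]-half+u/s,c[1]+half-v/s,z]);src.append([cc,r])
    H=cv2.getPerspectiveTransform(np.float32(src),np.float32(cs))
    im=cv2.warpPerspective(cv2.imread("pics/"+tag+".png"),H,(n,n),flags=cv2.INTER_CUBIC)
    for k in range(0,n,60): cv2.line(im,(k,0),(k,6),(0,255,0),1);cv2.line(im,(0,k),(6,k),(0,255,0),1)
    cv2.imwrite("pics/"+(out or tag+"r.png"),im)
E
python3 - <<'E'
from rect import *
f=np.load("w1.npz");K,T=f["K"],f["T"]
print(atz(K,T,(193.6,321.7),.118),atz(K,T,(194.4,322),.125),T[:3,3])
rect("w1",(.545,.008),.125,half=.05)
E
```

```text
[0.5441192  0.00721048 0.118     ] [0.54289226 0.00741147 0.125     ] [0.47607355 0.00650101 0.37277778]
```

View pics/w1r.png

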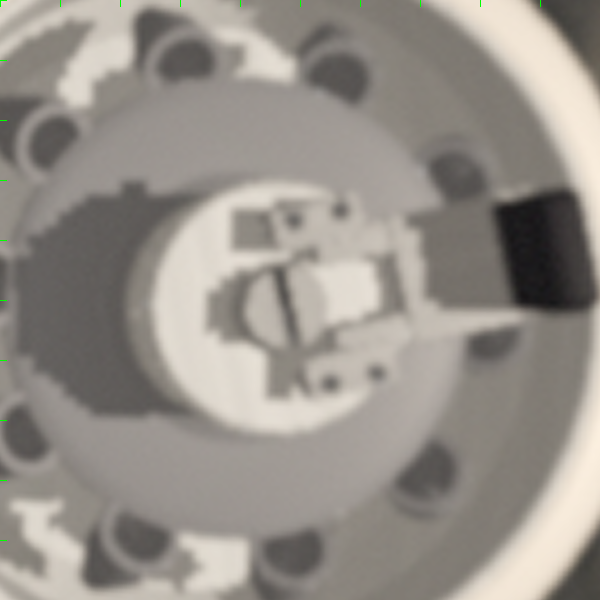

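Request:
jog_arm([
  {"grip": 1, "tx": -0.017, "ty": 0.0135, "tz": 0, "twist": 0.82},
  {"grip": 1, "tx": 0, "ty": 0, "tz": 0, "twist": 0.82},
  {"grip": 1, "tx": 0, "ty": 0, "tz": -0.137, "twist": 0},
  {"grip": 1, "tx": 0, "ty": 0, "tz": -0.137, "twist": 0},
  {"grip": 1, "tx": 0, "ty": 0, "tz": -0.137, "twist": 0},
  {"grip": 1, "tx": 0, "ty": 0, "tz": -0.137, "twist": 0},
  {"grip": 1, "tx": 0, "ty": 0, "tz": 0, "twist": 0},
  {"grip": 1, "tx": 0, "ty": 0, "tz": 0, "twist": 0},
])

```text
t: 3.58
ee_pos: [0.5418, 0.0108, 0.2963]
orientation: [-1.572, 0.001, 1.786]
ft_force: [0.6, -0.8, 0.0]
grip_width: 0.0854
```

```bash
python3 - <<'E'
from rect import *
p,d,K,T=look("w2",[("rotor_hub",.106),("spindle_top",.125),("lock_tab",.132)])
rect("w2",(.545,.008),.125,half=.05)
E
```

```text
3.575 [0.5418 0.0108 0.2963] [-1.5721e+00  6.0000e-04  1.7862e+00] [ 0.61 -0.8   0.05] 0.08539011049966154
rotor_hub 0.93 [247.2, 311.5] [0.5435 0.0078 0.106 ]
spindle_top 0.6 [263.8, 310.0] [0.5433 0.0075 0.125 ]
lock_tab 0.91 [346.3, 308.5] [0.5823 0.0152 0.132 ]
```

View pics/w2.png

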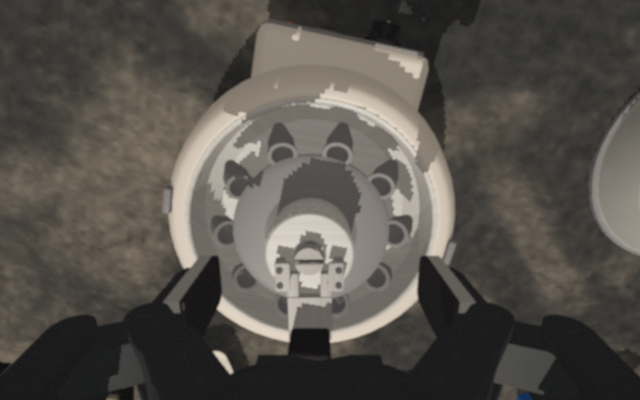

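View pics/w2r.png

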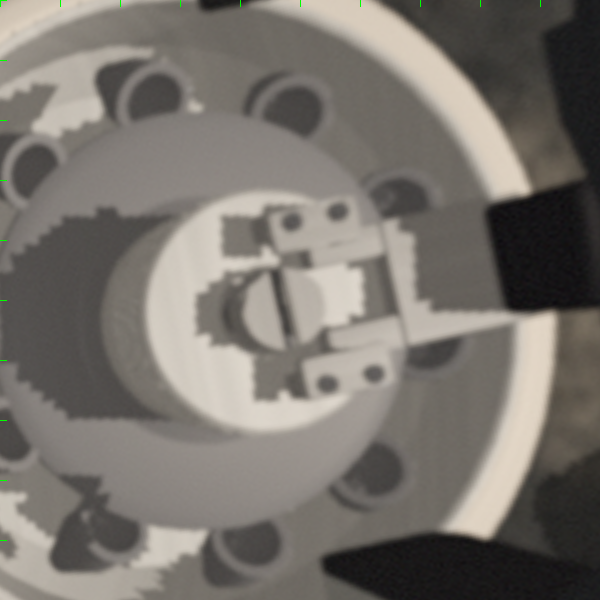

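Request:
jog_arm([
  {"grip": 1, "tx": 0.005, "ty": -0.019, "tz": 0, "twist": 0},
  {"grip": 1, "tx": 0, "ty": 0, "tz": -0.07, "twist": 0},
  {"grip": 1, "tx": 0, "ty": 0, "tz": -0.07, "twist": 0},
  {"grip": 1, "tx": 0, "ty": 0, "tz": 0, "twist": 0},
  {"grip": 1, "tx": 0, "ty": 0, "tz": 0, "twist": 0},
])

```text
t: 4.4
ee_pos: [0.5426, 0.0063, 0.2667]
orientation: [-1.57, -0.0, 1.785]
ft_force: [-0.3, -0.2, -0.3]
grip_width: 0.0859
```

Well placed; close on the hub.

Request:
jog_arm([
  {"grip": -1, "tx": 0, "ty": 0, "tz": 0, "twist": 0},
  {"grip": -1, "tx": 0, "ty": 0, "tz": 0, "twist": 0},
  {"grip": -1, "tx": 0, "ty": 0, "tz": 0, "twist": 0},
  {"grip": -1, "tx": 0, "ty": 0, "tz": 0, "twist": 0},
  {"grip": -1, "tx": 0, "ty": 0, "tz": 0, "twist": 0},
  {"grip": -1, "tx": 0, "ty": 0, "tz": 0, "twist": 0},
])

```text
t: 5.15
ee_pos: [0.543, 0.0063, 0.2677]
orientation: [-1.572, 0.0, 1.785]
ft_force: [-0.4, 0.3, 6.0]
grip_width: 0.0427
```

Request:
jog_arm([
  {"grip": -1, "twist": -0.7},
  {"grip": -1, "twist": -0.7},
  {"grip": -1, "twist": -0.7},
  {"grip": -1, "twist": -0.7},
])

```text
schema error: expected keys grip, tx, ty, tz, twist
```

Request:
jog_arm([
  {"grip": -1, "tx": 0, "ty": 0, "tz": 0, "twist": -0.7},
  {"grip": -1, "tx": 0, "ty": 0, "tz": 0, "twist": -0.7},
  {"grip": -1, "tx": 0, "ty": 0, "tz": 0, "twist": -0.7},
  {"grip": -1, "tx": 0, "ty": 0, "tz": 0, "twist": -0.7},
])

```text
t: 5.65
ee_pos: [0.543, 0.0062, 0.2678]
orientation: [-1.572, 0.0, 1.391]
ft_force: [0.5, 0.5, 5.4]
grip_width: 0.0426
```

```bash
python3 - <<'E'
from rect import *
p,d,K,T=look("w3",[("rotor_hub",.106),("spindle_top",.125),("lock_tab",.132)])
rect("w3",(.545,.008),.125,half=.05)
E
```

```text
5.65 [0.543  0.0062 0.2678] [-1.5723e+00  1.0000e-04  1.3910e+00] [0.5  0.5  5.39] 0.04255312650401462
rotor_hub 0.64 [273.9, 318.1] [0.5435 0.0066 0.106 ]
spindle_top 0.62 [294.5, 320.1] [0.542  0.0077 0.125 ]
```

View pics/w3.png

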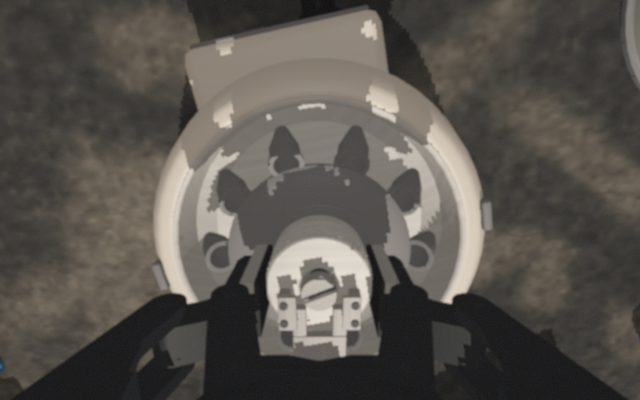

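Request:
jog_arm([
  {"grip": -1, "tx": 0, "ty": 0, "tz": 0, "twist": -0.716},
  {"grip": -1, "tx": 0, "ty": 0, "tz": 0, "twist": -0.716},
  {"grip": -1, "tx": 0, "ty": 0, "tz": 0, "twist": -0.716},
  {"grip": -1, "tx": 0, "ty": 0, "tz": 0, "twist": -0.716},
  {"grip": -1, "tx": 0, "ty": 0, "tz": 0, "twist": -0.716},
  {"grip": -1, "tx": 0, "ty": 0, "tz": 0, "twist": -0.716},
  {"grip": -1, "tx": 0, "ty": 0, "tz": 0, "twist": -0.716},
  {"grip": -1, "tx": 0, "ty": 0, "tz": 0, "twist": -0.716},
  {"grip": -1, "tx": 0, "ty": 0, "tz": 0, "twist": -0.716},
  {"grip": -1, "tx": 0, "ty": 0, "tz": 0, "twist": -0.716},
  {"grip": -1, "tx": 0, "ty": 0, "tz": 0, "twist": -0.716},
  {"grip": -1, "tx": 0, "ty": 0, "tz": 0, "twist": -0.716},
  {"grip": -1, "tx": 0, "ty": 0, "tz": 0, "twist": 0},
  {"grip": -1, "tx": 0, "ty": 0, "tz": 0, "twist": 0},
])

```text
t: 7.6
ee_pos: [0.5424, 0.0063, 0.2666]
orientation: [-1.57, 0.001, 0.196]
ft_force: [1.2, -1.0, -3.2]
grip_width: 0.0425
```

```bash
python3 - <<'E'
from rect import *
p,d,K,T=look("w4",[("rotor_hub",.106),("spindle_top",.125),("lock_tab",.132)])
rect("w4",(.545,.008),.125,half=.05)
cv2.imwrite("pics/w4z.png",cv2.resize(p[220:370,230:410,::-1],None,fx=4,fy=4,interpolation=cv2.INTER_CUBIC))
E
```

```text
7.6 [0.5424 0.0063 0.2666] [-1.5705e+00  8.0000e-04  1.9630e-01] [ 1.21 -1.04 -3.25] 0.042528096194184246
rotor_hub 0.77 [272.8, 318.0] [0.542  0.0082 0.106 ]
spindle_top 0.58 [295.5, 322.0] [0.5433 0.0093 0.125 ]
lock_tab 0.17 [296.8, 321.1] [0.5422 0.013  0.132 ]
```

View pics/w4z.png

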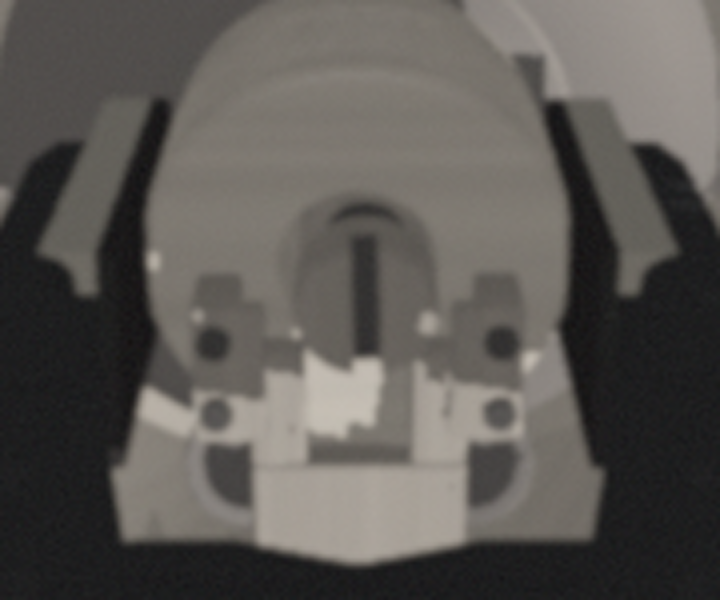

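Request:
jog_arm([
  {"grip": 1, "tx": 0, "ty": 0, "tz": 0, "twist": 0},
  {"grip": 1, "tx": 0, "ty": 0, "tz": 0, "twist": 0},
  {"grip": 1, "tx": 0, "ty": 0, "tz": 0, "twist": 0},
  {"grip": 1, "tx": 0, "ty": 0, "tz": 0, "twist": 0},
  {"grip": 1, "tx": 0, "ty": 0, "tz": 0, "twist": 0},
  {"grip": 1, "tx": 0, "ty": 0, "tz": 0.1, "twist": 0},
  {"grip": 1, "tx": 0, "ty": 0, "tz": 0.15, "twist": 0},
  {"grip": 1, "tx": 0, "ty": 0, "tz": 0.15, "twist": 0},
  {"grip": 1, "tx": 0, "ty": 0, "tz": 0, "twist": 0},
])

```text
t: 8.93
ee_pos: [0.5436, 0.0062, 0.3498]
orientation: [-1.573, -0.005, 0.195]
ft_force: [-0.0, -0.2, -0.2]
grip_width: 0.0855
```

```bash
python3 - <<'E'
from rect import *
p,d,K,T=look("w5",[("rotor_hub",.099),("spindle_top",.125),("lock_tab",.125)])
rect("w5",(.545,.008),.125,half=.05)
for rc in [(r,c) for r in range(205,300,6) for c in (305,319,333)]:
    o,dr=ray(K,T,rc);print(rc,(o+dr*d[rc]).round(3).tolist(),end=' ')
E
```

```text
8.925 [0.5436 0.0062 0.3498] [-1.5729 -0.0051  0.1946] [-0.04 -0.17 -0.22] 0.08549076442914555
rotor_hub 0.61 [208.2, 315.4] [0.5425 0.0081 0.099 ]
spindle_top 0.97 [219.3, 317.7] [0.5438 0.0095 0.125 ]
lock_tab 0.91 [280.5, 313.5] [ 0.5492 -0.0323  0.125 ]
(205, 305) [0.535, 0.012, 0.11] (205, 319) [0.544, 0.014, 0.109] (205, 333) [0.553, 0.015, 0.109] (211, 305) [0.536, 0.002, 0.09] (211, 319) [0.544, 0.014, 0.123] (211, 333) [0.554, 0.012, 0.109] (217, 305) [0.536, 0.002, 0.103] (217, 319) [0.544, 0.01, 0.123] (217, 333) [0.554, 0.008, 0.11] (223, 305) [0.537, 0.005, 0.123] (223, 319) [0.545, 0.006, 0.123] (223, 333) [0.555, 0.006, 0.116] (229, 305) [0.538, -0.002, 0.115] (229, 319) [0.546, 0.003, 0.123] (229, 333) [0.555, 0.002, 0.116] (235, 305) [0.538, -0.007, 0.114] (235, 319) [0.548, -0.006, 0.11] (235, 333) [0.556, -0.002, 0.116] (241, 305) [0.539, -0.011, 0.114] (241, 319) [0.549, -0.011, 0.11] (241, 333) [0.562, -0.021, 0.082] (247, 305) [0.54, -0.015, 0.114] (247, 319) [0.549, -0.014, 0.113] (247, 333) [0.563, -0.026, 0.081] (253, 305) [0.541, -0.019, 0.114] (253, 319) [0.55, -0.018, 0.114] (253, 333) [0.564, -0.031, 0.079] (259, 305) [0.542, -0.024, 0.114] (259, 319) [0.551, -0.022, 0.113] (259, 333) [0.568, -0.046, 0.06] (265, 305) [0.542, -0.028, 0.113] (265, 319) [0.552, -0.026, 0.115] (265, 333) [0.565, -0.039, 0.084] (271, 305) [0.543, -0.032, 0.116] (271, 319) [0.552, -0.03, 0.116] (271, 333) [0.571, -0.059, 0.056] (277, 305) [0.543, -0.03, 0.126] (277, 319) [0.552, -0.029, 0.126] (277, 333) [0.53, 0.076, 0.318] (283, 305) [0.544, -0.032, 0.131] (283, 319) [0.552, -0.029, 0.132] (283, 333) [0.57, -0.06, 0.075] (289, 305) [0.544, -0.036, 0.131] (289, 319) [0.553, -0.033, 0.134] (289, 333) [0.571, -0.063, 0.079] (295, 305) [0.549, -0.073, 0.078] (295, 319) [0.561, -0.071, 0.079] (295, 333) [0.572, -0.069, 0.078]
```

View pics/w5.png

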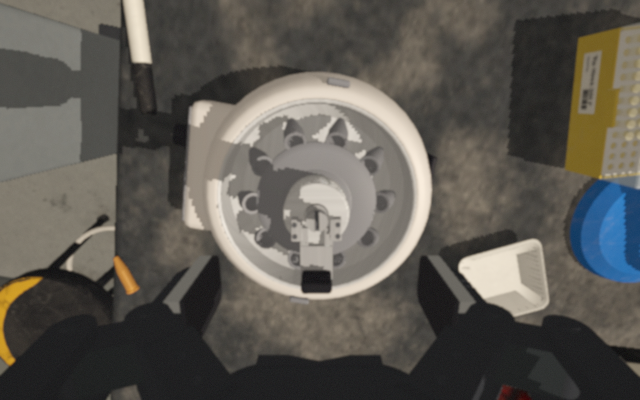

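View pics/w5r.png

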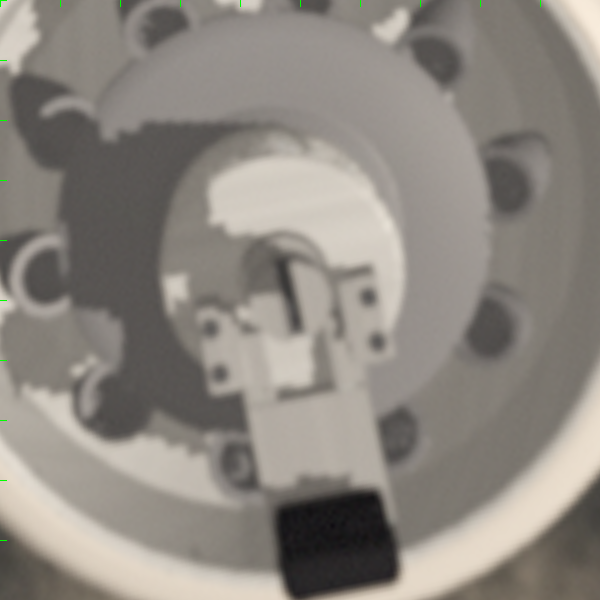

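Request:
jog_arm([
  {"grip": -1, "tx": 0.0234, "ty": -0.12, "tz": 0, "twist": 0},
  {"grip": -1, "tx": 0.0234, "ty": -0.12, "tz": 0, "twist": 0},
  {"grip": -1, "tx": 0.0234, "ty": -0.12, "tz": 0, "twist": 0},
  {"grip": -1, "tx": 0, "ty": 0, "tz": 0, "twist": 0},
  {"grip": -1, "tx": 0, "ty": 0, "tz": 0, "twist": 0},
  {"grip": -1, "tx": 0, "ty": 0, "tz": 0, "twist": 0},
  {"grip": -1, "tx": 0, "ty": 0, "tz": -0.147, "twist": 0},
  {"grip": -1, "tx": 0, "ty": 0, "tz": -0.147, "twist": 0},
  {"grip": -1, "tx": 0, "ty": 0, "tz": 0, "twist": 0},
  {"grip": -1, "tx": 0, "ty": 0, "tz": 0, "twist": 0},
])

```text
t: 10.38
ee_pos: [0.5571, -0.0654, 0.2893]
orientation: [-1.571, -0.001, 0.195]
ft_force: [-0.3, 0.6, -0.1]
grip_width: 0.0003
```

```bash
python3 - <<'E'
from rect import *
p,d,K,T=look("w6",[("spindle_top",.125),("lock_tab",.124)])
s,_=env.read_camera("side");cv2.imwrite("pics/s6.png",cv2.resize(s[110:260,240:420,::-1],None,fx=4,fy=4,interpolation=cv2.INTER_CUBIC))
E
```

```text
10.375 [ 0.5571 -0.0654  0.2893] [-1.5714e+00 -1.0000e-03  1.9510e-01] [-0.35  0.57 -0.14] 0.00033663737175668315
spindle_top 0.88 [97.5, 317.4] [0.5428 0.0071 0.125 ]
lock_tab 0.64 [203.7, 316.7] [ 0.5507 -0.0347  0.124 ]
```

View pics/w6.png

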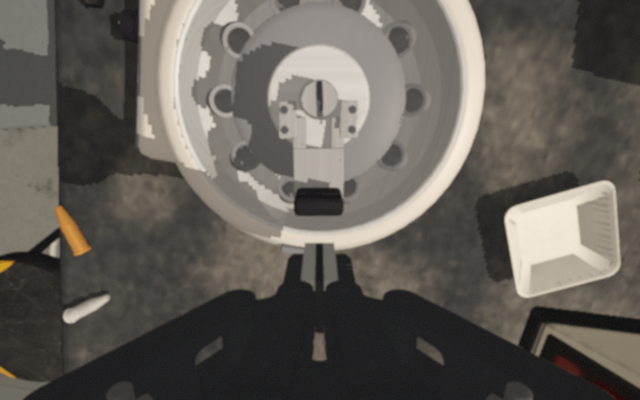

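View pics/s6.png

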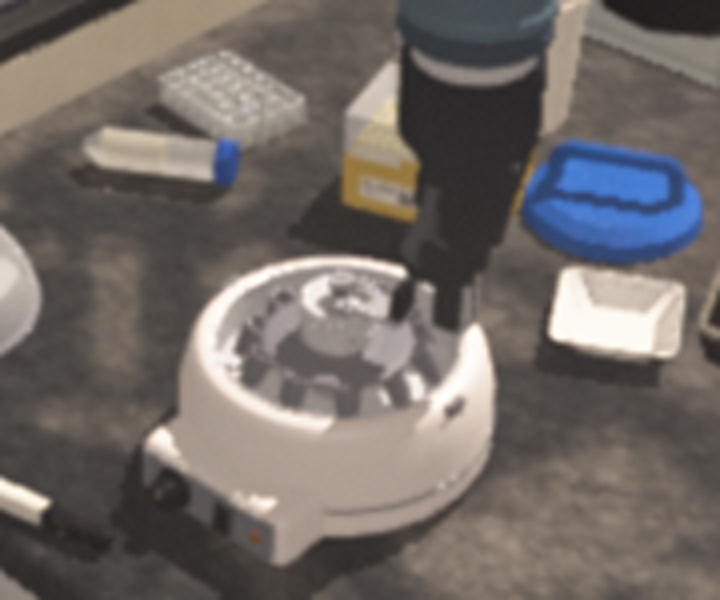

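Request:
jog_arm([
  {"grip": -1, "tx": -0.0039, "ty": 0.0196, "tz": 0, "twist": 0},
  {"grip": -1, "tx": -0.0039, "ty": 0.0196, "tz": 0, "twist": 0},
  {"grip": -1, "tx": -0.0039, "ty": 0.0196, "tz": 0, "twist": 0},
  {"grip": -1, "tx": -0.0039, "ty": 0.0196, "tz": 0, "twist": 0},
  {"grip": -1, "tx": -0.0039, "ty": 0.0196, "tz": 0, "twist": 0},
  {"grip": -1, "tx": -0.0039, "ty": 0.0196, "tz": 0, "twist": 0},
  {"grip": -1, "tx": 0, "ty": 0, "tz": 0, "twist": 0},
])

```text
t: 11.45
ee_pos: [0.552, -0.0419, 0.2883]
orientation: [-1.571, -0.0, 0.195]
ft_force: [-0.6, 0.7, 0.5]
grip_width: 0.0004
```

```bash
python3 - <<'E'
from rect import *
p,d,K,T=look("w7",[("spindle_top",.125),("lock_tab",.124)])
E
```

```text
11.45 [ 0.552  -0.0419  0.2883] [-1.5707e+00 -1.0000e-04  1.9470e-01] [-0.6   0.69  0.45] 0.0004225497171463788
spindle_top 0.95 [161.4, 322.4] [0.5442 0.0072 0.125 ]
lock_tab 0.84 [238.0, 317.9] [ 0.5488 -0.0257  0.124 ]
```

View pics/w7.png

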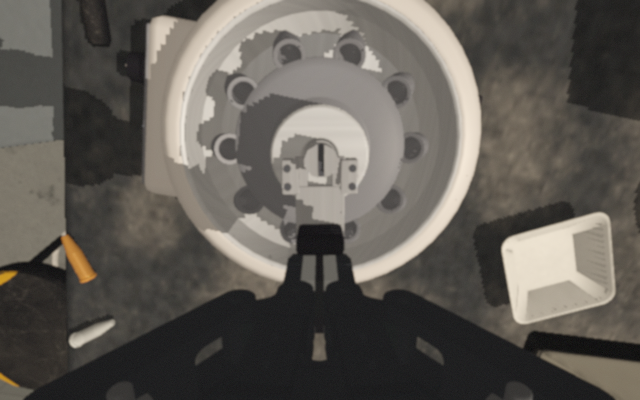

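Request:
jog_arm([
  {"grip": -1, "tx": -0.002, "ty": 0.0098, "tz": 0, "twist": 0},
  {"grip": -1, "tx": -0.002, "ty": 0.0098, "tz": 0, "twist": 0},
  {"grip": -1, "tx": -0.002, "ty": 0.0098, "tz": 0, "twist": 0},
  {"grip": -1, "tx": 0, "ty": 0, "tz": 0, "twist": 0},
])

```text
t: 12.1
ee_pos: [0.5508, -0.0361, 0.2883]
orientation: [-1.571, -0.0, 0.195]
ft_force: [-0.7, -1.9, -0.3]
grip_width: 0.0003
```

Request:
jog_arm([
  {"grip": -1, "tx": -0.001, "ty": 0.005, "tz": 0, "twist": 0},
  {"grip": -1, "tx": -0.001, "ty": 0.005, "tz": 0, "twist": 0},
  {"grip": -1, "tx": 0, "ty": 0, "tz": 0, "twist": 0},
])

```text
t: 12.48
ee_pos: [0.5506, -0.0347, 0.2886]
orientation: [-1.572, -0.0, 0.194]
ft_force: [-0.6, -5.2, 1.5]
grip_width: 0.0001
```

```bash
python3 - <<'E'
from rect import *
p,d,K,T=look("w8",[("spindle_top",.125),("lock_tab",.124)])
E
```

```text
12.475 [ 0.5506 -0.0347  0.2886] [-1.5721e+00 -5.0000e-04  1.9450e-01] [-0.57 -5.24  1.47] 5.335371672603718e-05
spindle_top 0.86 [179.3, 322.5] [0.5444 0.007  0.125 ]
lock_tab 0.88 [239.9, 316.4] [ 0.5471 -0.0199  0.124 ]
```

View pics/w8.png

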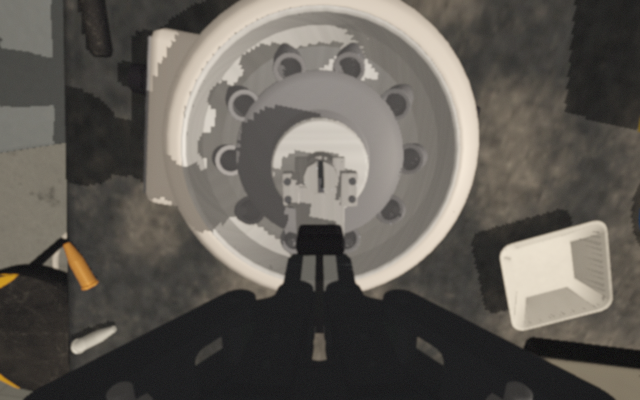

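Request:
jog_arm([
  {"grip": -1, "tx": -0.001, "ty": 0.005, "tz": 0, "twist": 0},
  {"grip": -1, "tx": -0.001, "ty": 0.005, "tz": 0, "twist": 0},
  {"grip": -1, "tx": 0, "ty": 0, "tz": 0, "twist": 0},
])

```text
t: 13.0
ee_pos: [0.5505, -0.034, 0.2888]
orientation: [-1.575, -0.001, 0.194]
ft_force: [1.4, -11.3, 0.9]
grip_width: 0.0001
```

Force climbs with little travel, so the slide is at its stop. I'll back off, rise and check.

Request:
jog_arm([
  {"grip": -1, "tx": 0.01, "ty": -0.05, "tz": 0, "twist": 0},
  {"grip": -1, "tx": 0.02, "ty": -0.1, "tz": 0, "twist": 0},
  {"grip": -1, "tx": 0, "ty": 0, "tz": 0.15, "twist": 0},
  {"grip": -1, "tx": 0, "ty": 0, "tz": 0.2, "twist": 0},
  {"grip": -1, "tx": 0, "ty": 0.1, "tz": 0, "twist": 0},
  {"grip": -1, "tx": 0, "ty": 0, "tz": 0, "twist": 0},
  {"grip": -1, "tx": 0, "ty": 0, "tz": 0, "twist": 0},
])

```text
t: 13.88
ee_pos: [0.5556, -0.0423, 0.3568]
orientation: [-1.57, 0.002, 0.195]
ft_force: [-0.9, -0.1, -1.0]
grip_width: -0.0002
```

```bash
python3 - <<'E'
from rect import *
p,d,K,T=look("w9",[("rotor_hub",.099),("spindle_top",.125),("lock_tab",.124)])
rect("w9",(.545,.0),.125,half=.05)
print(env.observe()["ft_force"])
for n in ("lid_centre","rack_centre"):
    env
f=np.load("w9.npz")
for q in [(.5433,.0075,.124),(.53,.015,.11)]:
    r,c=[int(round(v)) for v in proj(K,T,q)];o,dr=ray(K,T,(r,c));print((o+dr*d[r,c]).round(4))
E
```

```text
13.875 [ 0.5556 -0.0423  0.3568] [-1.5696  0.0024  0.195 ] [-0.94 -0.12 -1.02] -0.0002069118991460051
rotor_hub 0.82 [135.2, 315.0] [0.5428 0.0081 0.099 ]
spindle_top 0.74 [142.0, 315.0] [0.5435 0.0065 0.125 ]
lock_tab 0.63 [187.2, 312.7] [ 0.5474 -0.0212  0.124 ]
[ 0.09902088 -0.60964536 -0.01064645]
[0.5433 0.0072 0.1203]
[0.5299 0.0148 0.1072]
```

View pics/w9r.png

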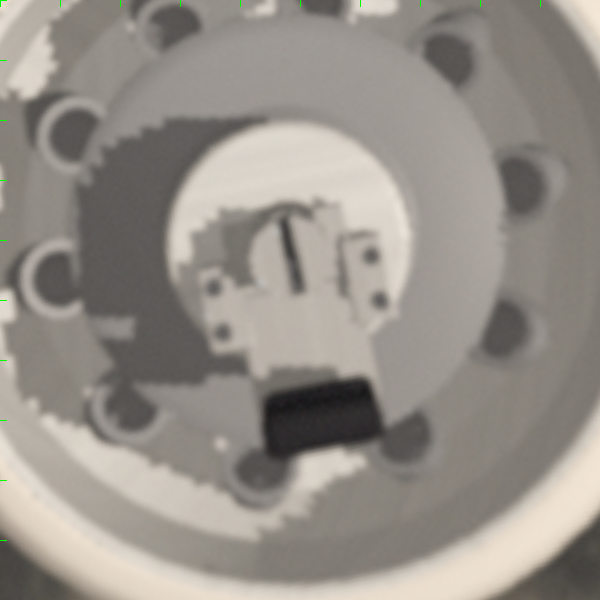

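```bash
python3 -c "
from cell import env
print(env.close_job())"
```

```text
the job is handed in; nothing more can be done
None
```

The rotor has dropped home and the locking slide is pushed in to its stop. I gripped the hub, turned it about 91° clockwise until the slide lined up with the spindle groove, and let go. I then pushed the slide in with the shut fingers and backed the arm clear. The job was handed in at about 14 s, and it reports no verdict.

What the last checks showed:
- **Rotor height:** after I let go, the hub's top was 13–14 mm below the spindle's top. It should be 14 mm when home and 7 mm when riding high.
- **Alignment:** the spindle groove is in line with the slide in the final picture.
- **Locking slide:** the tab is about 28 mm from the axis, which is the fully-in value. At the end of the push the force rose to about 11 N with less than 1 mm of movement, so it was against its stop.
- **Arm:** the gripper is clear of everything, with the measured force under 1.5 N.
- **Lid and rack:** I did not measure them again at the end. The arm was not brought near either one.

The wrist camera's depth readings were 2–3 mm low in the final look, so I relied on height differences there. No check failed.

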